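# Load the red lacquered block into the polishing rest

## Task

Pick the red lacquered block out of the crate and lay it flat on the sloped polishing rest, right way up (underside down), its length running up the slope and its lower end against the lip; lower it all the way down rather than letting it drop. Then slide the jaw along until the block is held snug between the jaw and the fixed cheek. Leave the other pieces in the crate, and the jar and the dabber where they stand.

Things in the scene. Friction and masses are not known exactly. Their poses are not given: they have to be found in the camera images.
- red_block: Red block, 100 x 46 x 34 mm (x, y, z) with a thin dark band round its sides, about 0.15 kg, lying in the crate underside down. Origin: centre of its underside; x along its length, z up through its top.
- crate: Open pale-wood crate, fixed, 250 x 340 x 60 mm (x, y, z) outside, walls and floor 8 mm thick. Origin: centre of its underside, z up. Red, black and bare blocks lie side by side in any order, lengths roughly along the crate's x, about 35 mm apart; brush, offcut and spatula lie along its far (+x) side.
- black_block: Black block with a brass band, same size and origin as the red one. Stays in the crate.
- bare_block: Bare pale-wood block, same size and origin as the red one. Stays in the crate.
- lacquer_brush: Flat brush in the crate, about 145 x 26 x 12 mm, length along its y. Origin: on its underside near mid-length. Stays in the crate.
- offcut: Dark wood offcut in the crate, 32 x 75 x 24 mm, length along its y. Origin: centre of its underside. Stays in the crate.
- spatula: Flat spatula in the crate, pale handle and orange blade, about 150 x 16 x 8 mm, length along its y. Origin: on its underside at mid-length. Stays in the crate.
- bed: Sloped bed of the fixed wooden polishing rest, 280 mm wide, rising at 30 degrees away from the robot. Origin: on the bed's surface at its low edge where it meets the lip, mid-width; x up the slope (surface from 0 to 150 mm), y across (left when looking up the slope), z normal out of the bed. The lip is a bar at x = -12 to 0 mm, 14 mm high. Jaw on the -y side, cheek on the +y side.
- cheek (a point): Middle of the foot of the fixed cheek's inner face, axes as the bed's: at x = 66, y = 100, z = 0 mm of the bed. The cheek is a pale bar 120 mm long up the slope and 26 mm high. A block against lip and cheek has its underside's centre at x = 50, y = 77, z = 0 mm of the bed.
- jaw (a joint): Travel (m) of the aluminium jaw along the bed's +y towards the cheek. Its pressing face is at y = -90 mm + travel of the bed: 0 is fully open, 0.144 meets a 46 mm block that touches the cheek. Stiff slide (about 2 N), stays where left. The jaw spans x = 7 to 117 mm of the bed, 42 mm across (behind the face), 29 mm high.
- jaw_grip (a point): Point to grip or push on the jaw's black upright fin: on the fin's mid-plane, 33 mm behind the pressing face, at x = 62, z = 60 mm of the bed; its axes are the bed's. The fin is 14 mm thick (y), 36 mm wide (x) and rises from z = 28 to 78 mm of the bed.
- paste_jar: Closed amber jar standing on the table beyond the crate and rest, 60 mm diameter, 75 mm high. Origin: centre of its underside.
- dabber: Black knob-handled polishing dabber standing on the table, 60 mm diameter, 76 mm high. Origin: centre of its underside.
Mind the look-alikes: they are no part of the job. Of the things that look like the lacquer_brush, the smallest one is meant. There is more than one size of the red_block; the one meant has the size given above.

How it is judged (in metres and radians):
On the way, in this order (a step that is already met when the one before it is completed fails the run):
1. the red block is lifted clear of the crate (underside 80 mm or more above the crate's underside) (z of red_block in the frame of crate above 0.08 m), for 0.1 s.
2. the red block lies flat on the bed of the rest between jaw and cheek, let go by the fingers (x of red_block in the frame of bed between 0.03 and 0.08 m and y of red_block in the frame of bed between -0.06 and 0.085 m and z of red_block in the frame of bed between -0.004 and 0.006 m and angle between the z axis of red_block and the z axis of bed, either way round below 0.1 rad and contact force between the fingers and red_block below 0.1 N), for 0.2 s.
At the end, for the whole second after the job is handed in: Red block at rest flat on the bed, underside down, length up the slope (0.08 rad), within 8 mm of the lip, 5 mm of the cheek and 5 mm of the surface; jaw travel 0.140 to 0.149; the other pieces still in the crate; jar and dabber within 30 mm of their starts (x of red_block in the frame of bed between 0.044 and 0.058 m and y of red_block in the frame of bed between 0.072 and 0.082 m and z of red_block in the frame of bed between -0.004 and 0.005 m and angle between the z axis of red_block and the z axis of bed, either way round below 0.08 rad and angle between the x axis of red_block and the x axis of bed, either way round below 0.08 rad and value of joint jaw between 0.14 and 0.149 m and linear speed of red_block below 0.02 m/s and z of each of black_block, bare_block, lacquer_brush, offcut, spatula in the frame of crate below 0.045 m and distance of each of paste_jar, dabber from where it was at the start of the episode below 0.03 m); the robot touches nothing.
It fails at once if the red block drops or topples onto the rest or slides freely down it (faster than 0.4 m/s while not held) (x of red_block in the frame of bed between -0.05 and 0.2 m and y of red_block in the frame of bed between -0.15 and 0.15 m and z of red_block in the frame of bed below 0.12 m and linear speed of red_block above 0.4 m/s and contact force between the fingers and red_block below 0.1 N).
It fails at once if another piece is taken out of the crate (z of any of black_block, bare_block, lacquer_brush, offcut, spatula in the frame of crate above 0.075 m).
It fails at once if the jar or the dabber is shifted by more than 30 mm (distance of any of paste_jar, dabber from where it was at the start of the episode above 0.03 m).
It also fails if it takes over 56 s, if anything falls off the work surface, if the arm or the gripper's body presses on something with over 40 N, if the wrist force passes 120 N, or if a joint passes its speed limit or range.

## Robot

A 6-joint arm with a two-finger parallel gripper is mounted at the origin on the work surface. World frame = base frame: x ahead of the robot, y to its left, z up, the work surface at z = 0. Lengths are in mm, angles in rad, forces in N, time in s.
With the tool pointing down it reaches from about 250 to 775 mm from the base axis. Payload 4 kg.
Tool frame: the origin (TCP) lies between the finger pads; the fingertips stand ahead of it and the grasp point (between the pads) is the TCP (env.tip_reach is the z of the fingertips in the tool frame, in mm); z points along the fingers, y is the direction in which the jaws open and shut (so a half turn about z gives the same grasp; the last joint's range is limited). The gripper opens to 94 mm and grips with 3 to 60 N. Pads are 16 mm wide; open, the fingers measure 119 mm over their backs; the gripper's body (75 mm by 177 mm) begins 78 mm behind the grasp point.
Start: joints at [1.058, 0.087, 1.371, -0, 1.684, -0.103], TCP at [219.145, 504.474, 224.506] pointing down, gripper open.
Joint ranges: [-3.1, 3.1], [-0.76, 2.03], [0.27, 2.55], [-1.08, 4.22], [0.17, 2.65], [-2.57, 2.57]. Speed limits (rad/s): [2.79, 2.79, 3.14, 3.14, 3.14, 3.14].

## Interface

Orientations are given as a unit quaternion [w, x, y, z].
In Python, from bench import telemetry, vision, job, env gives the robot as it stands.
- The arm moves only by the tool drive_tool, never from a script. Its argument "increments" is a list of rows, each a list of 2 entries, a list of its own where there are three numbers: the shift along the tool's x, y, z in m, then the turn about the tool's z in rad. In form: [[[x, y, z], twist], ...]. A call has exactly 5 rows; each row is the pose to reach, as a shift and turn from the pose commanded when the call began, along the tool's axes at that moment; what a row does not reach only later rows make up. A row lasts 1/10 s, in which the tool goes at most 50 mm and 8.59 degrees, less where a joint would pass 70% of its speed; a pose out of reach is approached as far as the arm can. A call with a gripper value outside its range is refused whole. "hand" is the opening, from 0 (shut) to 1 (fully open), set as the call begins (left out, the last holds). The fingers move at their own pace and stop on an object; "grip_force" is the grip in N (left out, the last holds). Time passes only in rows, so rows that repeat a pose let the fingers close, or fill a call up. It gives the time, the measured TCP pose, the force and the opening at its end, in the units of the state.
- telemetry.get_obs(): the state, without advancing time (a new reading comes with each control period).
- vision.capture(name): name is "side" or "top" or "wrist"; returns a dict with "img" (480x640x3 uint8, blue, green, red), "fx", "fy", "cx", "cy" (pixels), "origin" and "attitude" of the camera in the world; the wrist camera has in their place "mount" (4x4, takes a point from camera to tool coordinates, whose origin is the TCP and whose axes are the flange's). Camera axes: x right, y down, z forward; pixel columns grow to the right and rows downward; lengths in mm; the calibration is good to about 2 mm. A picture is of the moment at which its call begins: read the wrist's pose just before it. There is no depth.
- job.finish_job(): hands the job in, once; it reports no verdict.
The state is a dict: "t": time; "joints": joint angles; "qd": joint speeds; "effort": joint torques, N m; "tool_pos": TCP position; "ee_rot": TCP orientation; "force": force on the tool from outside, world axes, zero at the start; "moment": the same for the moment, N m; "opening": opening from 0.0 (shut) to 1.0 (fully open).
Only numpy, scipy, OpenCV 4.12 (cv2) and the standard library are available. Lean on these libraries where they do the work, as an engineer would, in place of code of your own. Each camera call takes 0.05 s, during which the arm holds its last target.

## Working session

There is one attempt and no reset: what is moved stays moved. The work goes in short steps, Python scripts to look and compute and a tool call to move; the robot and the scene stay as the last step left them, time stands still between calls to the robot, and variables do not carry over. Pictures are saved under pics/ and viewed, and the job is handed in when it is done.

Besides the shell and the picture viewer there is one more tool, called by a JSON object that holds its "method" and its "body". drive_tool: Moves the arm, as the interface text tells. Its arguments: {"type":"object","properties":{"increments":{"type":"array"},"hand":{"type":"number"},"grip_force":{"type":"number"}},"required":["increments"]}

```bash
ls; mkdir -p pics
python3 - <<'E'
from bench import telemetry, vision, job, env
import cv2, numpy as np
np.set_printoptions(precision=4,suppress=True)
print(telemetry.get_obs()); print(env.tip_reach)
for n in ["side","top","wrist"]:
    c=vision.capture(n); cv2.imwrite(f"pics/{n}0.png",c["img"])
    print(n,{k:v for k,v in c.items() if k!="img"})
E
```

```text
pics
{'t': 0.0, 'joints': array([ 1.0579,  0.0879,  1.3722, -0.    ,  1.6836, -0.1031]), 'qd': array([ 0.0006, -0.0007,  0.0005, -0.0006, -0.0003, -0.0004]), 'effort': array([  0.0002, -34.0183, -30.2429,   0.0717,   0.0331,  -0.0002]), 'tool_pos': array([218.9076, 504.0159, 223.3252]), 'ee_rot': array([-0.0003,  0.2035,  0.9791, -0.001 ]), 'force': array([-0.5031, -0.5347,  0.6958]), 'moment': array([0.0154, 0.0384, 0.0102]), 'opening': 0.99950099850069}
19.0
side {'fx': 566.8239292243793, 'fy': 566.8239292243793, 'cx': 324.9849680133809, 'cy': 238.64687073501324, 'origin': array([  225.4726, -1044.2999,   738.9066]), 'attitude': array([-0.4872,  0.8615, -0.1259,  0.0679])}
top {'fx': 464.1794956555477, 'fy': 464.1794956555477, 'cx': 313.84160239841435, 'cy': 231.24747452341975, 'origin': array([ 300.1089,  -51.8343, 1223.124 ]), 'attitude': array([-0.0785,  0.7382, -0.666 ,  0.0734])}
wrist {'fx': 353.4043263936614, 'fy': 353.4043263936614, 'cx': 317.3555600761672, 'cy': 241.76585799839918, 'mount': array([[   0.0002,   -0.9639,   -0.2663,   78.6682],
       [   1.    ,    0.0003,   -0.0001,   -0.4591],
       [   0.0002,   -0.2663,    0.9639, -159.6317],
       [   0.    ,    0.    ,    0.    ,    1.    ]])}
```

View pics/top0.png

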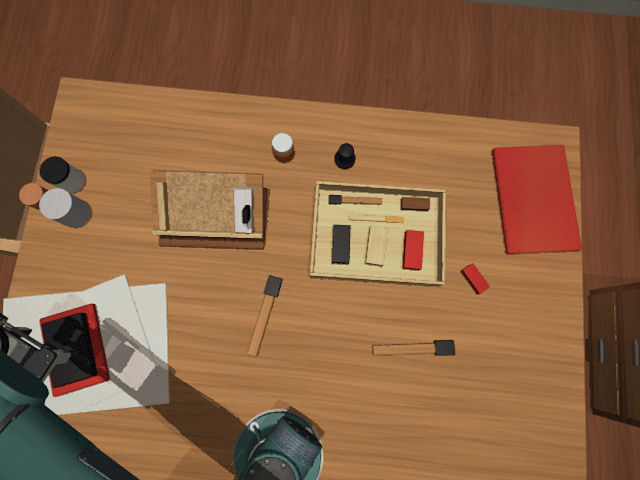

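View pics/side0.png

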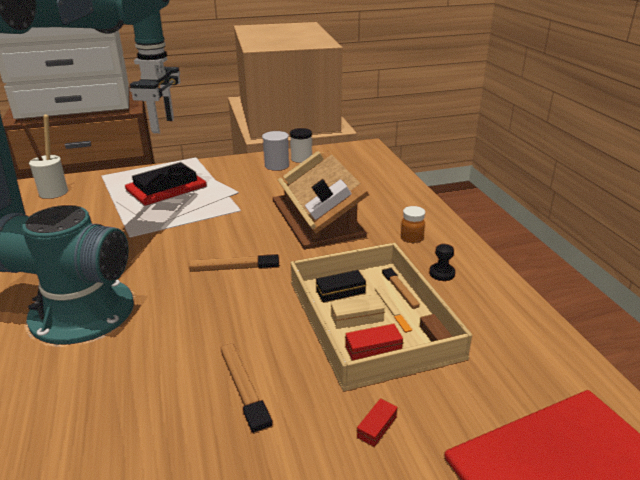

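View pics/wrist0.png

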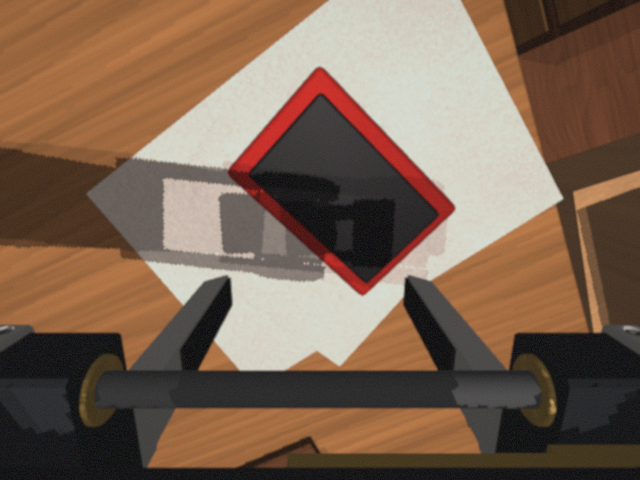

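The reds are: the block in the crate at top-view (413,250), a small one on the table at (475,279), a large red slab at (538,200), and the red tray at (75,350). Only the one in the crate fits. I'll confirm it in an enlarged crop, then measure it and the rest.

```bash
cat > h.py <<'E'
import numpy as np, cv2
from scipy.spatial.transform import Rotation as R
from bench import telemetry, vision, job, env
np.set_printoptions(precision=3,suppress=True)
def cam(c,obs=None):
    if 'mount' in c:
        q=obs['ee_rot']; T=np.eye(4); T[:3,:3]=R.from_quat([q[1],q[2],q[3],q[0]]).as_matrix(); T[:3,3]=obs['tool_pos']
        M=T@c['mount']; return M[:3,:3],M[:3,3]
    q=c['attitude']; return R.from_quat([q[1],q[2],q[3],q[0]]).as_matrix(),np.array(c['origin'])
def K(c): return np.array([[c['fx'],0,c['cx']],[0,c['fy'],c['cy']],[0,0,1]])
def pix2plane(c,uv,z,obs=None):
    Rm,o=cam(c,obs); d=Rm@np.linalg.solve(K(c),[uv[0],uv[1],1]); return o+d*(z-o[2])/d[2]
def proj(c,p,obs=None):
    Rm,o=cam(c,obs); v=(np.atleast_2d(p)-o)@Rm; v=v@K(c).T; return v[:,:2]/v[:,2:]
def bedT(p):  # p: x,y,z,yaw of bed origin
    return R.from_euler('z',p[3]).as_matrix()@R.from_euler('y',-np.pi/6).as_matrix(), np.array(p[:3])
def tri(c1,u1,c2,u2):
    A=[];b=[]
    for c,u in((c1,u1),(c2,u2)):
        Rm,o=cam(c); d=Rm@np.linalg.solve(K(c),[u[0],u[1],1]); d/=np.linalg.norm(d)
        P=np.eye(3)-np.outer(d,d); A.append(P); b.append(P@o)
    x=np.linalg.lstsq(np.vstack(A),np.hstack(b),rcond=None); return x[0],x[1]**.5
def crop(img,x0,y0,w,h,k,name): cv2.imwrite(name,cv2.resize(img[y0:y0+h,x0:x0+w],None,fx=k,fy=k,interpolation=cv2.INTER_CUBIC))
E
python3 - <<'E'
from h import *
t=cv2.imread('pics/top0.png'); s=cv2.imread('pics/side0.png')
crop(t,300,170,160,120,5,'pics/t_crate.png')
crop(t,140,155,140,105,5,'pics/t_rest.png')
crop(s,265,140,112,112,5,'pics/s_rest.png')
crop(s,285,240,200,150,4,'pics/s_crate.png')
E
```

```text
(no output)
```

View pics/t_crate.png

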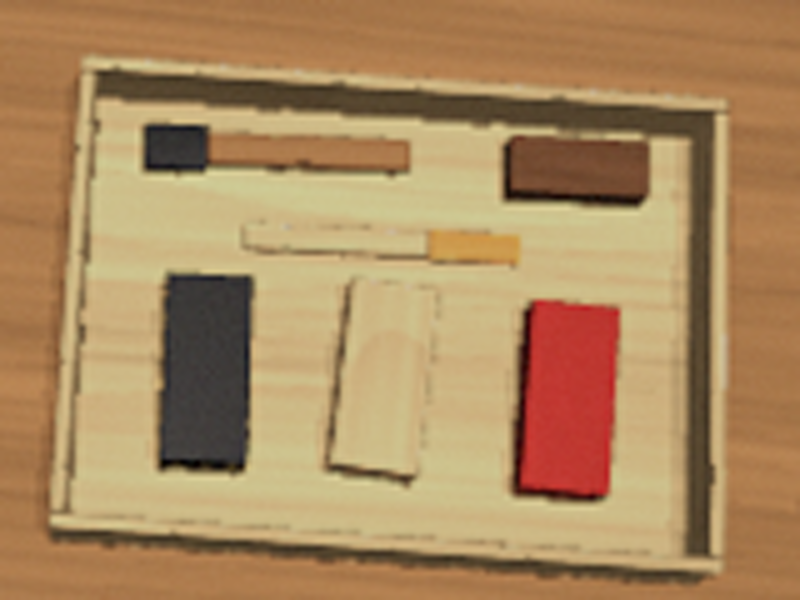

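View pics/t_rest.png

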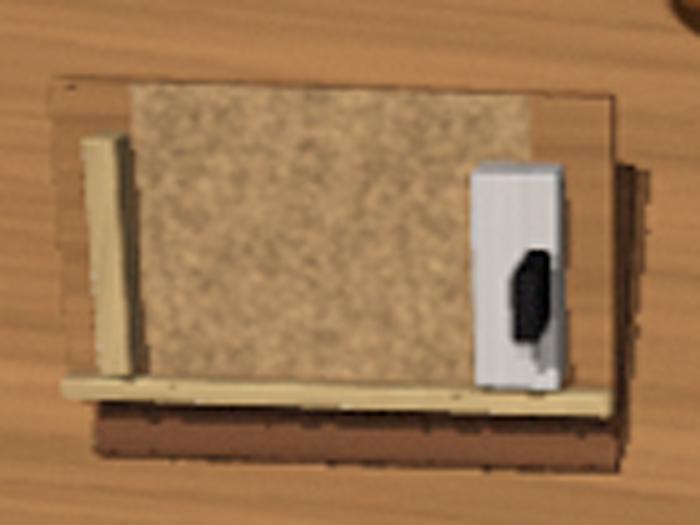

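View pics/s_rest.png

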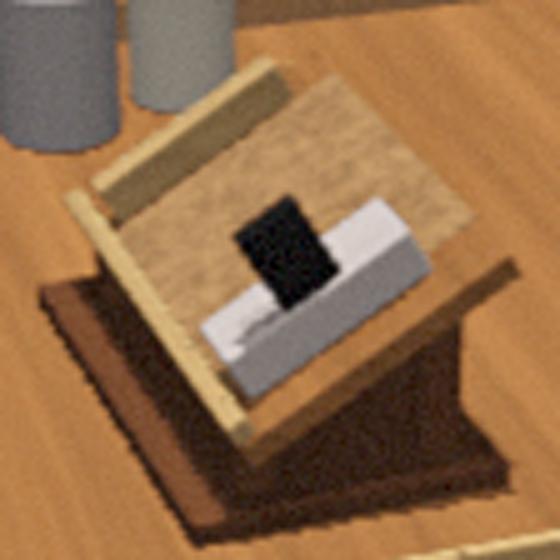

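View pics/s_crate.png

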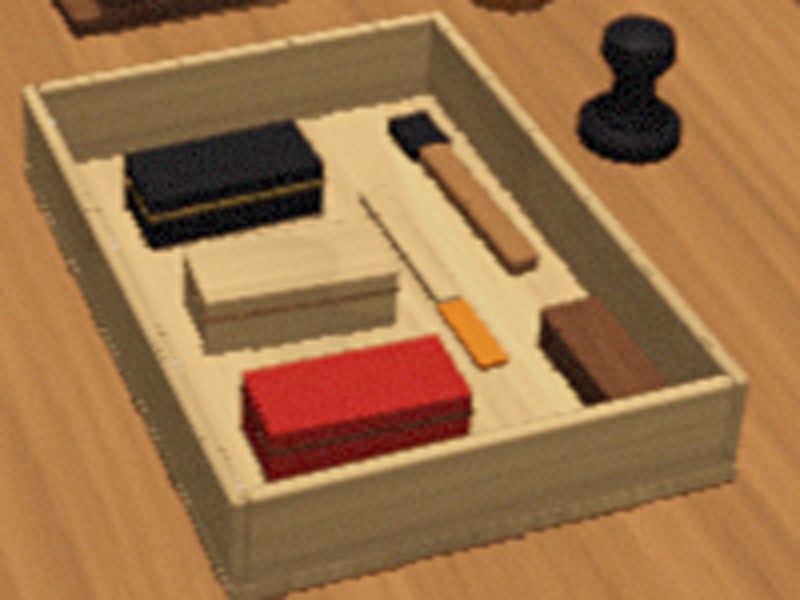

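Confirmed in the crops: the red block with a dark band lies in the crate at full-image pixels about (404–424, 230–269), next to the bare and black blocks. The small red one lies outside. Next I fit the block, crate and bed poses from these corners.

```bash
cat > fit.py <<'E'
from h import *
from scipy.optimize import least_squares
import json
ct=vision.capture('top'); cs=vision.capture('side')
T=lambda u,v:(140+u/5,155+v/5); S=lambda u,v:(265+u/5,140+v/5)
obs=[(ct,(150,140,0),T(52,77)),(ct,(150,-140,0),T(614,95)),(ct,(0,140,14),T(62,375)),(ct,(0,-140,14),T(614,390)),
(ct,(-12,140,14),T(61,399)),(ct,(-12,-140,14),T(612,416)),(ct,(126,100,26),T(127,135)),(ct,(126,126,26),T(83,137)),
(cs,(150,-140,0),S(517,262)),(cs,(-12,140,14),S(66,195)),(cs,(0,140,14),S(84,187)),(cs,(6,100,26),S(110,193)),(cs,(126,100,26),S(290,95)),
(cs,(7,-90,29),S(200,327)),(cs,(117,-90,29),S(378,198)),(cs,(117,-132,29),S(413,236)),(ct,(117,-90,29),T(474,166)),(ct,(117,-132,29),T(563,168)),(cs,(0,-140,14),S(251,428))]
obs=[(c,np.array(m,float),np.array(u)) for c,m,u in obs]
def res(p,full=False):
    Rm,t=bedT(p); r=np.array([proj(c,Rm@m+t)[0]-u for c,m,u in obs]); return r if full else r.ravel()
f=least_squares(res,[450,200,60,0],loss='soft_l1',x_scale=[100,100,100,.1])
print('bed',f.x,'cov',np.sqrt(np.diag(np.linalg.inv(f.jac.T@f.jac))));print(np.c_[[o[1] for o in obs],res(f.x,True)])
# red block
T=lambda u,v:(300+u/5,170+v/5); S=lambda u,v:(285+u/4,240+v/4)
tops=[(ct,(50,23,34),T(533,301)),(ct,(50,-23,34),T(620,307)),(ct,(-50,-23,34),T(608,497)),(ct,(-50,23,34),T(517,491)),
(cs,(50,23,34),S(436,338)),(cs,(50,-23,34),S(470,397)),(cs,(-50,-23,34),S(264,437)),(cs,(-50,23,34),S(243,378)),(cs,(-50,-23,0),S(268,478)),(cs,(50,-23,0),S(469,430))]
def rb(p,full=False):
    Rm=R.from_euler('z',p[3]).as_matrix(); r=np.array([proj(c,Rm@np.array(m,float)+p[:3])[0]-u for c,m,u in tops]); return r if full else r.ravel()
g=least_squares(rb,[420,-200,8,0],loss='soft_l1',x_scale=[100,100,100,.1]); print('red',g.x); print(rb(g.x,True))
crate=[(ct,(125,170,60),T(83,58)),(ct,(125,-170,60),T(727,102)),(ct,(-125,-170,60),T(720,570)),(ct,(-125,170,60),T(52,522)),
(cs,(125,170,60),S(438,14)),(cs,(125,-170,60),S(745,380)),(cs,(-125,-170,60),S(235,498)),(cs,(-125,170,60),S(26,90)),(cs,(-125,-170,0),S(232,592)),(cs,(125,-170,0),S(738,472))]
tops=crate
g2=least_squares(rb,[420,-200,0,0],loss='soft_l1',x_scale=[100,100,100,.1]); print('crate',g2.x); print(rb(g2.x,True))
json.dump(dict(bed=list(f.x),red=list(g.x),crate=list(g2.x)),open('fit.json','w'))
o=telemetry.get_obs(); print(o['tool_pos'],o['ee_rot'])
E
python3 fit.py
```

```text
bed [530.611 239.596  56.194   0.065] cov [0.968 1.378 2.03  0.006]
[[ 150.     140.       0.      -0.363   -0.527]
 [ 150.    -140.       0.       0.183   -0.027]
 [   0.     140.      14.       0.024   -0.676]
 [   0.    -140.      14.      -0.506    0.372]
 [ -12.     140.      14.       0.561   -0.995]
 [ -12.    -140.      14.      -0.107   -0.355]
 [ 126.     100.      26.      -2.019    0.124]
 [ 126.     126.      26.      -3.86    -0.663]
 [ 150.    -140.       0.      -0.819   -1.535]
 [ -12.     140.      14.      -0.301    0.83 ]
 [   0.     140.      14.      -0.428   -0.087]
 [   6.     100.      26.      -1.979    0.078]
 [ 126.     100.      26.      -2.354   -6.152]
 [   7.     -90.      29.       2.049    2.928]
 [ 117.     -90.      29.       2.744    2.429]
 [ 117.    -132.      29.       2.257    1.884]
 [ 117.     -90.      29.       6.253    0.644]
 [ 117.    -132.      29.       5.672    0.871]
 [   0.    -140.      14.      -0.769   -2.137]]
red [ 537.07  -292.604    5.542   -0.01 ]
[[-0.191 -0.588]
 [-0.02   0.154]
 [-0.024 -0.017]
 [ 0.294 -0.823]
 [-0.133 -0.968]
 [ 0.679 -0.304]
 [ 0.663  0.041]
 [-1.76  -1.329]
 [-0.682  3.787]
 [-0.258  5.308]]
crate [ 572.092 -195.76    -1.301    0.033]
[[-0.647 -1.452]
 [-0.135 -1.585]
 [ 0.423  0.004]
 [-1.192  0.236]
 [ 0.535 -1.519]
 [ 1.773 -0.491]
 [-0.506  1.345]
 [-1.419 -1.187]
 [-0.131  3.263]
 [-0.627  1.24 ]]
[219.03  504.259 223.944] [-0.     0.203  0.979 -0.   ]
```

```bash
cat >> h.py <<'E'
def need(target,psi):
    """tool shift (m) and twist to get TCP to target (mm), tool y at world angle 90deg+psi"""
    o=telemetry.get_obs(); q=o['ee_rot']; Rm=R.from_quat([q[1],q[2],q[3],q[0]]).as_matrix()
    d=Rm.T@(np.array(target)-o['tool_pos'])/1000
    a=np.arctan2(Rm[1,1],Rm[0,1]); dy=np.pi/2+psi-a; dy=(dy+np.pi/2)%np.pi-np.pi/2
    print('pos',o['tool_pos'],'psi',a-np.pi/2,'t',o['t'],'shift',d.round(4),'twist',round(-dy,4),'open',o['opening'])
E
python3 -c "
from h import *
need([560,230,300],0.06)"
```

```text
pos [219.03  504.259 223.944] psi -0.40981851421094406 t 0.25 shift [-0.422 -0.116 -0.076] twist -0.4698 open 1.0034816528375323
```

{"method": "drive_tool", "body": {"increments": [[[-0.04, -0.01, -0.02], -0.05], [[-0.08, -0.022, -0.04], -0.1], [[-0.12, -0.034, -0.06], -0.15], [[-0.16, -0.045, -0.075], -0.2], [[-0.2, -0.056, -0.076], -0.25]]}}

```text
t: 0.75
tool_pos: [381.9, 372.8, 303.5]
ee_rot: [0.002, 0.079, 0.997, 0.002]
force: [0.9, 0.9, -0.4]
opening: 1.0
```

```bash
python3 -c "
from h import *
need([560,230,300],0.06)"
```

```text
pos [381.939 372.792 303.481] psi -0.1574165876753868 t 0.75 shift [-0.198 -0.113  0.004] twist -0.2174 open 0.9996539563631397
```

{"method": "drive_tool", "body": {"increments": [[[-0.05, -0.03, 0], -0.05], [[-0.1, -0.058, 0], -0.1], [[-0.15, -0.085, 0], -0.16], [[-0.195, -0.113, 0], -0.21], [[-0.195, -0.113, 0], -0.217]]}}

```text
t: 1.25
tool_pos: [557.3, 227.7, 299.4]
ee_rot: [-0.0, -0.027, 1.0, -0.001]
force: [0.7, 0.1, 0.3]
opening: 1.002
```

Run:
```python
from h import *
import pickle
o=telemetry.get_obs(); c=vision.capture('wrist'); pickle.dump((o,c),open('w1.pkl','wb'))
cv2.imwrite('pics/w1.png',c['img']); need([560,230,300],.06); print(o['qd'])
```

```text
pos [559.109 225.745 298.743] psi 0.05107437961500638 t 1.3 shift [-0.001  0.004 -0.001] twist -0.0089 open 1.002228428387802
[-0.328  0.246 -0.292  0.033  0.062 -0.385]
```

View pics/w1.png

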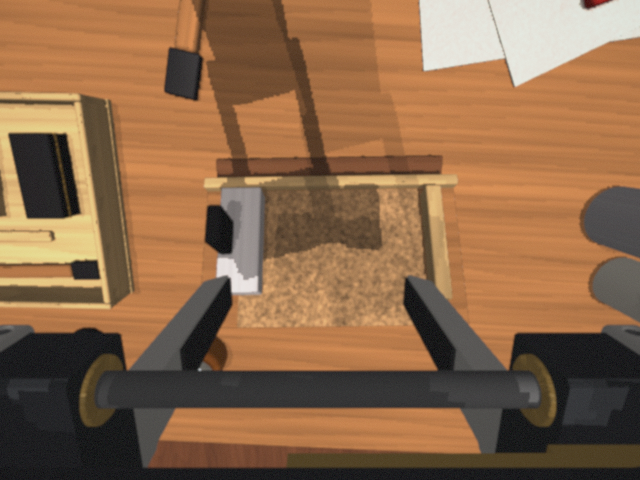

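Run:
```python
from h import *
import pickle
for i in range(3): vision.capture('top')
o=telemetry.get_obs(); c=vision.capture('wrist'); pickle.dump((o,c),open('w2.pkl','wb')); print(o['qd'],o['tool_pos'],o['ee_rot'])
crop(c['img'],195,150,280,190,2.8,'pics/w2.png')
```

```text
[ 0.037 -0.024  0.006  0.001  0.004 -0.001] [554.741 230.705 299.97 ] [-0.001 -0.028  1.     0.   ]
```

View pics/w2.png

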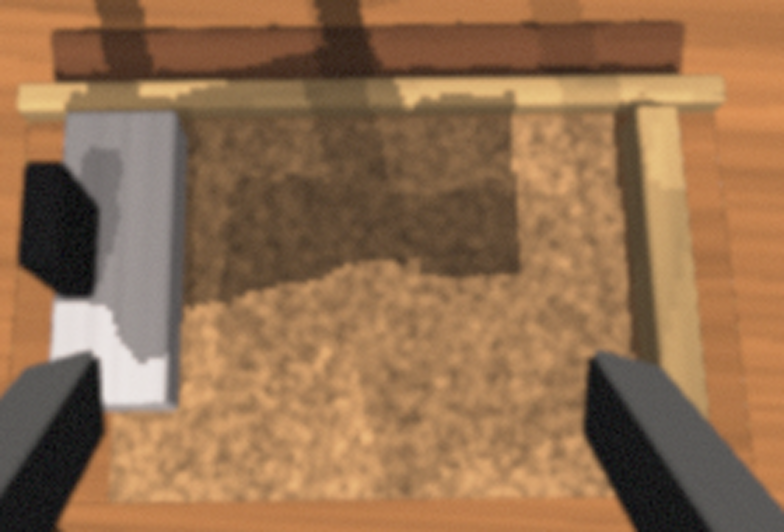

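```bash
cat > fit2.py <<'E'
from h import *
from scipy.optimize import least_squares
import json,pickle
ct=vision.capture('top'); cs=vision.capture('side'); wo,cw=pickle.load(open('w2.pkl','rb'))
T=lambda u,v:(140+u/5,155+v/5); S=lambda u,v:(265+u/5,140+v/5); W=lambda u,v:(195+u/2.8,150+v/2.8)
obs=[(ct,(150,140,0),T(52,77)),(ct,(150,-140,0),T(614,95)),(ct,(0,140,14),T(62,375)),(ct,(0,-140,14),T(614,390)),
(ct,(-12,140,14),T(61,399)),(ct,(-12,-140,14),T(612,416)),
(cs,(150,-140,0),S(517,262)),(cs,(-12,140,14),S(66,195)),(cs,(0,140,14),S(84,187)),(cs,(0,-140,14),S(251,428)),(cs,(6,100,26),S(110,193)),
(cs,(7,-90,29),S(200,327)),(cs,(117,-90,29),S(378,198)),(cs,(117,-132,29),S(413,236)),(ct,(117,-90,29),T(474,166)),(ct,(117,-132,29),T(563,168)),
(cw,(-12,140,14),W(723,77)),(cw,(0,140,14),W(723,104)),(cw,(-12,-140,14),W(18,86)),(cw,(0,-140,14),W(18,116)),
(cw,(6,100,26),W(637,110)),(cw,(6,100,0),W(617,115)),(cw,(7,-90,29),W(178,112)),(cw,(7,-132,29),W(66,113)),(cw,(117,-90,29),W(166,404))]
obs=[(c,np.array(m,float),np.array(u)) for c,m,u in obs]
def res(p,full=False):
    Rm,t=bedT(p); r=[]
    for c,m,u in obs:
        m=m.copy()
        if m[1] in(-90,-132): m[1]+=p[4]
        r.append(proj(c,Rm@m+t,wo)[0]-u)
    r=np.array(r); return r if full else r.ravel()
f=least_squares(res,[530,239,56,0.06,10],loss='soft_l1',x_scale=[100,100,100,.1,10])
print('bed',f.x,'cov',np.sqrt(np.diag(np.linalg.inv(f.jac.T@f.jac))));print(np.c_[[o[1] for o in obs],res(f.x,True)])
print('wrist-only lateral:',)
sub=[o for o in obs if o[0] is cw]; obs=sub
g=least_squares(res,f.x,loss='soft_l1',x_scale=[100,100,100,.1,10]); print(g.x); print(np.c_[[o[1] for o in obs],res(g.x,True)])
json.dump(list(f.x),open('bed.json','w'))
E
python3 fit2.py
```

```text
bed [530.159 240.578  54.425   0.069  15.839] cov [0.412 0.532 0.977 0.003 0.841]
[[ 150.     140.       0.      -0.744    0.027]
 [ 150.    -140.       0.      -0.327    0.156]
 [   0.     140.      14.      -0.166   -0.208]
 [   0.    -140.      14.      -0.818    0.468]
 [ -12.     140.      14.       0.385   -0.534]
 [ -12.    -140.      14.      -0.404   -0.265]
 [ 150.    -140.       0.      -1.053   -1.132]
 [ -12.     140.      14.      -0.662    1.317]
 [   0.     140.      14.      -0.796    0.396]
 [   0.    -140.      14.      -0.857   -1.693]
 [   6.     100.      26.      -2.312    0.565]
 [   7.     -90.      29.      -0.155    0.587]
 [ 117.     -90.      29.       0.119    0.304]
 [ 117.    -132.      29.      -0.447   -0.378]
 [ 117.     -90.      29.      -0.66     0.66 ]
 [ 117.    -132.      29.      -1.265    0.831]
 [ -12.     140.      14.      -0.632    0.12 ]
 [   0.     140.      14.       0.533    0.466]
 [ -12.    -140.      14.       0.473    0.058]
 [   0.    -140.      14.      -0.304   -0.667]
 [   6.     100.      26.      -1.446   -0.501]
 [   6.     100.       0.      -0.627    6.776]
 [   7.     -90.      29.      -0.637    0.583]
 [   7.    -132.      29.      -0.108    0.718]
 [ 117.     -90.      29.       0.1      0.32 ]]
wrist-only lateral:
[529.689 240.864  55.05    0.069  15.873]
[[ -12.     140.      14.      -0.106   -0.309]
 [   0.     140.      14.       1.07     0.052]
 [ -12.    -140.      14.       0.539   -0.23 ]
 [   0.    -140.      14.      -0.233   -0.938]
 [   6.     100.      26.      -0.956   -0.906]
 [   6.     100.       0.      -0.173    6.412]
 [   7.     -90.      29.      -0.428    0.265]
 [   7.    -132.      29.       0.028    0.422]
 [ 117.     -90.      29.       0.371    0.189]]
```

```bash
python3 -c "
from h import *
need([537,-292,200],-0.01)"
```

```text
pos [553.827 232.032 300.946] psi 0.05914840729390303 t 1.6 shift [ 0.048 -0.522  0.101] twist 0.0691 open 1.000738249743191
```

{"method": "drive_tool", "body": {"increments": [[[0.005, -0.048, 0], 0.007], [[0.01, -0.096, 0], 0.014], [[0.014, -0.144, 0], 0.021], [[0.018, -0.192, 0], 0.028], [[0.023, -0.24, 0.01], 0.035]]}}

```text
t: 2.1
tool_pos: [545.4, -10.3, 292.7]
ee_rot: [0.002, -0.012, 1.0, -0.0]
force: [0.8, 0.2, 0.9]
opening: 0.999
```

```bash
python3 -c "
from h import *
need([537,-292,200],-0.01)"
```

```text
pos [545.398 -10.317 292.667] psi 0.02472647592915278 t 2.1 shift [ 0.016 -0.281  0.093] twist 0.0347 open 0.9989871514932321
```

{"method": "drive_tool", "body": {"increments": [[[0.003, -0.046, 0.015], 0.007], [[0.006, -0.093, 0.03], 0.014], [[0.009, -0.14, 0.045], 0.021], [[0.012, -0.186, 0.06], 0.028], [[0.015, -0.232, 0.075], 0.034]]}}

```text
t: 2.6
tool_pos: [535.7, -242.5, 215.7]
ee_rot: [0.001, 0.005, 1.0, -0.0]
force: [0.7, 0.7, -0.1]
opening: 1.002
```

```bash
python3 -c "
from h import *
need([537,-292,200],-0.01)"
```

```text
pos [ 535.664 -242.523  215.678] psi -0.009778980764178824 t 2.6 shift [-0.002 -0.05   0.016] twist 0.0002 open 1.0020568913624552
```

{"method": "drive_tool", "body": {"increments": [[[-0.001, -0.025, 0.008], 0], [[-0.001, -0.05, 0.016], 0], [[-0.001, -0.05, 0.016], 0], [[-0.001, -0.05, 0.016], 0], [[-0.001, -0.05, 0.016], 0]], "hand": 0.74}}

```text
t: 3.1
tool_pos: [536.7, -290.7, 200.5]
ee_rot: [0.001, 0.005, 1.0, -0.0]
force: [0.4, 1.4, 0.4]
opening: 0.742
```

Run:
```python
from h import *
import pickle
vision.capture('top'); 
o=telemetry.get_obs(); c=vision.capture('wrist'); pickle.dump((o,c),open('w3.pkl','wb')); print(o['qd'],o['tool_pos'],o['ee_rot'],o['opening'])
cv2.imwrite('pics/w3.png',c['img'])
```

```text
[-0.001  0.001 -0.001 -0.001 -0.    -0.003] [ 536.765 -290.765  200.578] [ 0.001  0.005  1.    -0.   ] 0.7419049776977955
```

View pics/w3.png

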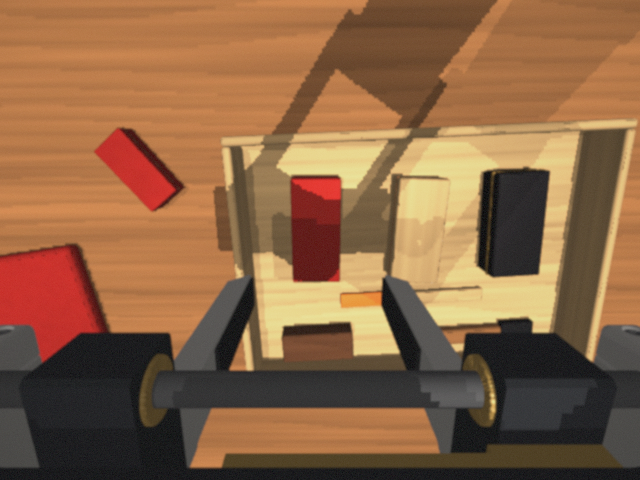

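Run:
```python
from h import *
import pickle
o,c=pickle.load(open('w3.pkl','rb'))
crop(c['img'],270,160,90,135,4.4,'pics/w3c.png')
P=[pix2plane(c,u,42,o)[:2] for u in((291,177),(341,178),(340,281),(292,279))]
P=np.array(P);print(P,P.mean(0), P[3]-P[0],P[2]-P[1])
```

```text
[[ 486.164 -313.791]
 [ 487.453 -269.34 ]
 [ 585.57  -269.459]
 [ 583.094 -315.665]] [ 535.57  -292.064] [96.93  -1.874] [98.118 -0.119]
```

View pics/w3c.png

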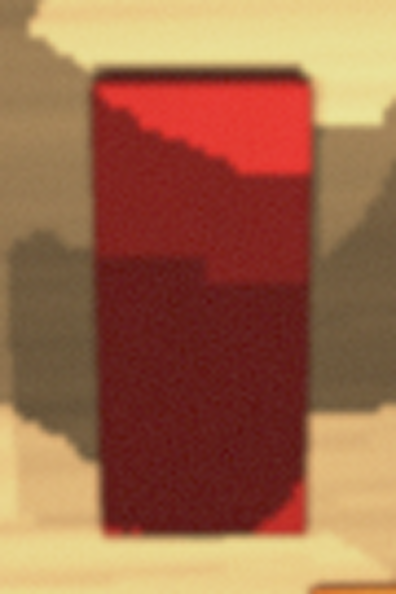

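```bash
python3 -c "
from h import *
need([536.8,-292.2,33],-0.01)"
```

```text
pos [ 536.772 -290.906  200.583] psi -0.009599978039969148 t 3.2 shift [ 0.    -0.001  0.168] twist 0.0004 open 0.7376935940647695
```

{"method": "drive_tool", "body": {"increments": [[[0, -0.001, 0.035], 0], [[0, -0.001, 0.07], 0], [[0, -0.001, 0.1], 0], [[0, -0.001, 0.125], 0], [[0, -0.001, 0.14], 0]]}}

```text
t: 3.7
tool_pos: [535.5, -291.7, 57.4]
ee_rot: [-0.001, 0.005, 1.0, 0.001]
force: [-0.1, 0.7, -0.1]
opening: 0.739
```

{"method": "drive_tool", "body": {"increments": [[[0, 0, 0.01], 0], [[0, 0, 0.02], 0], [[0, 0, 0.027], 0], [[0, 0, 0.027], 0], [[0, 0, 0.027], 0]]}}

```text
t: 4.2
tool_pos: [536.5, -293.7, 33.2]
ee_rot: [0.001, 0.006, 1.0, -0.0]
force: [-0.0, 0.9, 0.3]
opening: 0.737
```

```bash
python3 -c "
from h import *
need([536.8,-292.2,33],-0.01)
c=vision.capture('wrist'); cv2.imwrite('pics/w4.png',c['img'])"
```

```text
pos [ 536.545 -293.65    33.16 ] psi -0.011823573025284029 t 4.2 shift [-0.     0.002  0.   ] twist -0.0018 open 0.7367724936283186
```

View pics/w4.png

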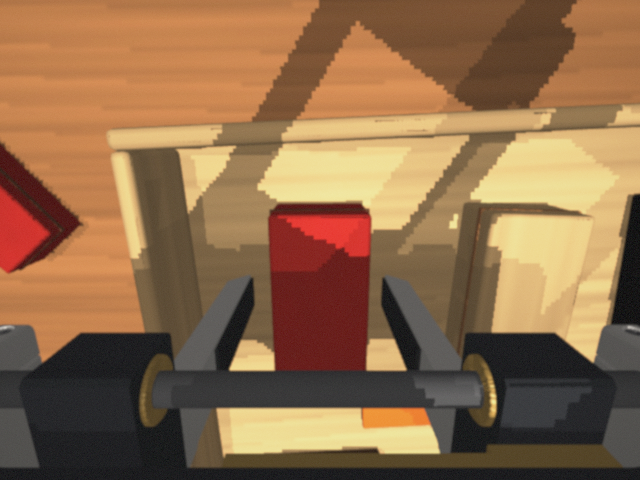

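The block is centred between the fingers, so I close.

{"method": "drive_tool", "body": {"increments": [[[0, 0, 0], 0], [[0, 0, 0], 0], [[0, 0, 0], 0], [[0, 0, 0], 0], [[0, 0, 0], 0]], "hand": 0.3, "grip_force": 15}}

```text
t: 4.75
tool_pos: [536.3, -293.3, 32.8]
ee_rot: [0.0, 0.006, 1.0, 0.0]
force: [-0.1, -1.0, 2.0]
opening: 0.489
```

{"method": "drive_tool", "body": {"increments": [[[0, 0, -0.005], 0], [[0, 0, -0.02], 0], [[0, 0, -0.04], 0], [[0, 0, -0.065], 0], [[0, 0, -0.09], 0]]}}

```text
t: 5.25
tool_pos: [536.0, -293.4, 124.1]
ee_rot: [0.0, 0.006, 1.0, -0.0]
force: [0.1, -0.0, -0.7]
opening: 0.487
```

```bash
python3 -c "
from h import *
need([536.8,-292.2,250],0.069)
c=vision.capture('wrist'); cv2.imwrite('pics/w5.png',c['img'])"
```

```text
pos [ 536.026 -293.391  124.13 ] psi -0.011809220730714998 t 5.25 shift [-0.001  0.001 -0.126] twist -0.0808 open 0.4871400166777801
```

View pics/w5.png

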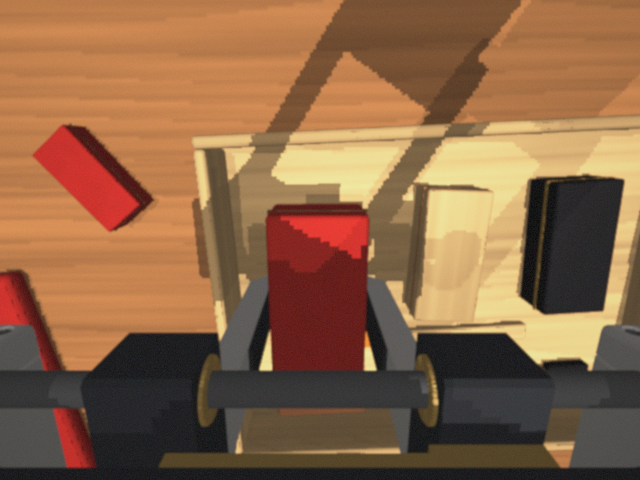

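Run:
```python
from h import *
o=telemetry.get_obs(); c=vision.capture('wrist')
for u in((268,213),(369,213)):
    P=pix2plane(c,u,o['tool_pos'][2]+9,o); print(P-o['tool_pos'])
Rm,t=bedT([530,240.7,54.6,0.069])
for y in (40,):
  for x in(51,53): 
    p=Rm@np.array([x,y,25])+t; print(x,y,'final TCP',p,'touch z',p[2]+25)
p=Rm@np.array([52,40,25])+t
need([p[0],p[1],200],0.069)
```

```text
[-50.424 -20.613   9.   ]
[-49.972  22.949   9.   ]
51 40 final TCP [558.834 282.788 101.751] touch z 126.75063509461096
53 40 final TCP [560.562 282.908 102.751] touch z 127.75063509461096
pos [ 538.546 -295.067  128.371] psi -0.01184265356791947 t 5.35 shift [-0.015  0.578 -0.075] twist -0.0808 open 0.4882462996589827
```

{"method": "drive_tool", "body": {"increments": [[[0, 0.01, -0.025], 0], [[0, 0.035, -0.05], 0], [[0, 0.07, -0.075], -0.01], [[-0.002, 0.11, -0.095], -0.015], [[-0.003, 0.15, -0.1], -0.02]]}}

```text
t: 5.85
tool_pos: [541.6, -142.6, 224.8]
ee_rot: [0.002, -0.004, 1.0, -0.001]
force: [-0.8, 0.8, -0.6]
opening: 0.49
```

{"method": "drive_tool", "body": {"increments": [[[-0.002, 0.042, 0], -0.005], [[-0.003, 0.084, 0], -0.01], [[-0.004, 0.126, 0], -0.015], [[-0.005, 0.168, 0], -0.02], [[-0.006, 0.21, 0], -0.03]]}}

```text
t: 6.35
tool_pos: [544.5, 68.3, 221.4]
ee_rot: [-0.001, -0.019, 1.0, -0.0]
force: [0.4, -0.6, -1.8]
opening: 0.489
```

Run:
```python
from h import *
need([559.8,282.8,180],0.069)
```

```text
pos [544.516  68.254 221.424] psi 0.03838062291471456 t 6.35 shift [-0.024  0.214  0.041] twist -0.0306 open 0.4893181513341116
```

{"method": "drive_tool", "body": {"increments": [[[-0.005, 0.045, 0], -0.006], [[-0.01, 0.09, 0], -0.012], [[-0.015, 0.135, 0], -0.018], [[-0.02, 0.18, 0], -0.025], [[-0.024, 0.213, 0], -0.031]]}}

```text
t: 6.85
tool_pos: [560.2, 283.1, 221.0]
ee_rot: [-0.001, -0.036, 0.999, -0.0]
force: [0.7, -0.3, -0.9]
opening: 0.486
```

{"method": "drive_tool", "body": {"increments": [[[0, 0, 0.01], 0], [[0, 0, 0.025], 0], [[0, 0, 0.04], 0], [[0, 0, 0.04], 0], [[0, 0, 0.04], 0]]}}

```text
t: 7.35
tool_pos: [560.7, 278.9, 181.4]
ee_rot: [-0.001, -0.034, 0.999, -0.0]
force: [0.5, -0.3, -0.6]
opening: 0.485
```

Run:
```python
from h import *
vision.capture('top')
need([559.8,282.8,140],0.069)
c=vision.capture('wrist'); cv2.imwrite('pics/w6.png',c['img'])
s=vision.capture('side'); crop(s['img'],230,80,200,170,4,'pics/s6.png')
```

```text
pos [561.201 279.268 182.475] psi 0.06754043828653655 t 7.4 shift [0.001 0.004 0.043] twist -0.0015 open 0.4879650408598244
```

View pics/w6.png

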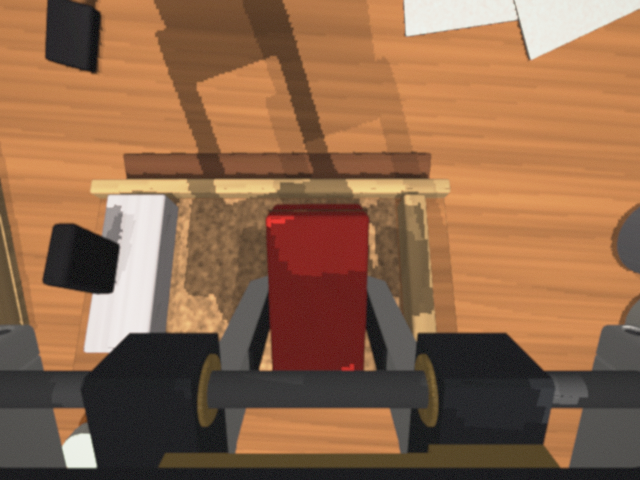

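View pics/s6.png

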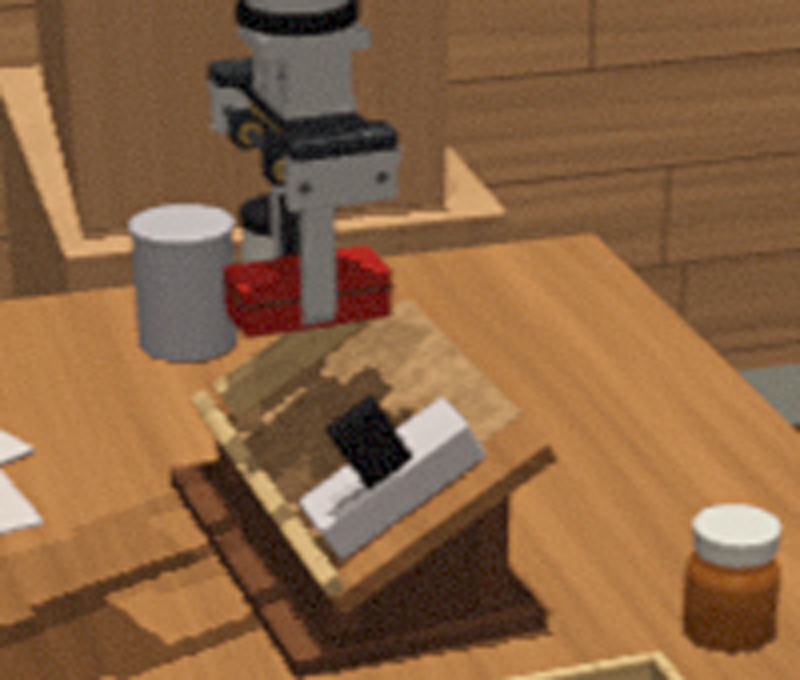

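{"method": "drive_tool", "body": {"increments": [[[0.001, 0.002, 0.015], -0.001], [[0.001, 0.003, 0.03], -0.001], [[0.001, 0.003, 0.042], -0.001], [[0.001, 0.003, 0.05], -0.001], [[0.001, 0.003, 0.05], -0.001]], "grip_force": 8}}

```text
t: 8.0
tool_pos: [558.7, 283.1, 130.1]
ee_rot: [-0.002, -0.035, 0.999, -0.001]
force: [0.3, -0.6, -1.8]
opening: 0.488
```

Run:
```python
from h import *
need([560,282.8,102],0.069); print(telemetry.get_obs()['force'])
s=vision.capture('side'); crop(s['img'],265,110,110,90,7,'pics/s7.png')
```

```text
pos [558.685 283.07  130.083] psi 0.070460909505772 t 8.0 shift [-0.001 -0.     0.028] twist 0.0015 open 0.4879588312166993
[ 0.302 -0.613 -1.849]
```

View pics/s7.png

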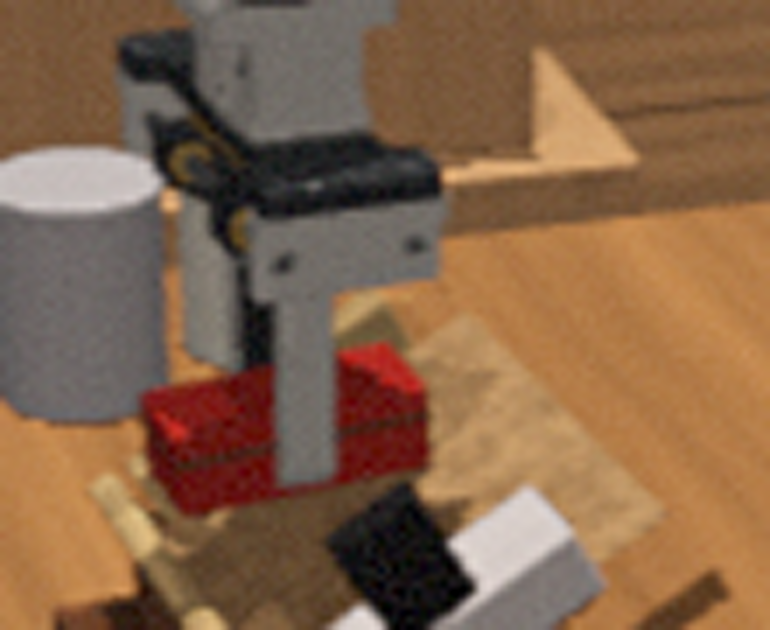

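{"method": "drive_tool", "body": {"increments": [[[-0.001, 0, 0.002], 0], [[-0.001, 0, 0.004], 0], [[-0.001, 0, 0.006], 0], [[-0.001, 0, 0.008], 0], [[-0.001, 0, 0.01], 0]], "grip_force": 6}}

```text
t: 8.55
tool_pos: [560.7, 283.5, 122.7]
ee_rot: [0.0, -0.035, 0.999, 0.0]
force: [-1.9, 0.5, 0.5]
opening: 0.49
```

Run:
```python
from h import *
need([560,282.8,102],0.069); print(telemetry.get_obs()['force'])
s=vision.capture('side'); crop(s['img'],265,110,110,90,7,'pics/s8.png')
```

```text
pos [560.666 283.501 122.717] psi 0.07029870975602726 t 8.55 shift [ 0.001 -0.001  0.021] twist 0.0013 open 0.49012411689008306
[-1.854  0.521  0.475]
```

View pics/s8.png

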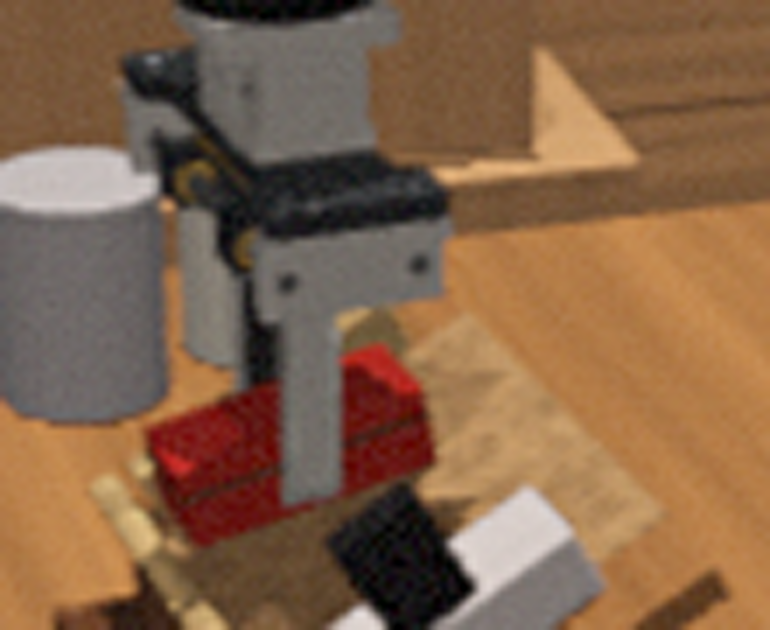

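It pivots as planned. I keep lowering.

{"method": "drive_tool", "body": {"increments": [[[0, 0, 0.002], 0], [[0, 0, 0.004], 0], [[0, 0, 0.006], 0], [[0, 0, 0.008], 0], [[0, 0, 0.01], 0]]}}

```text
t: 9.1
tool_pos: [561.0, 283.5, 112.3]
ee_rot: [0.0, -0.035, 0.999, 0.0]
force: [-1.6, 0.6, 1.1]
opening: 0.494
```

Run:
```python
from h import *
need([560,282.8,102],0.069); print(telemetry.get_obs()['force'])
s=vision.capture('side'); crop(s['img'],265,110,110,90,7,'pics/s9.png')
```

```text
pos [560.999 283.475 112.334] psi 0.07018725208421772 t 9.1 shift [ 0.001 -0.001  0.01 ] twist 0.0012 open 0.49376926307317265
[-1.56   0.609  1.052]
```

View pics/s9.png

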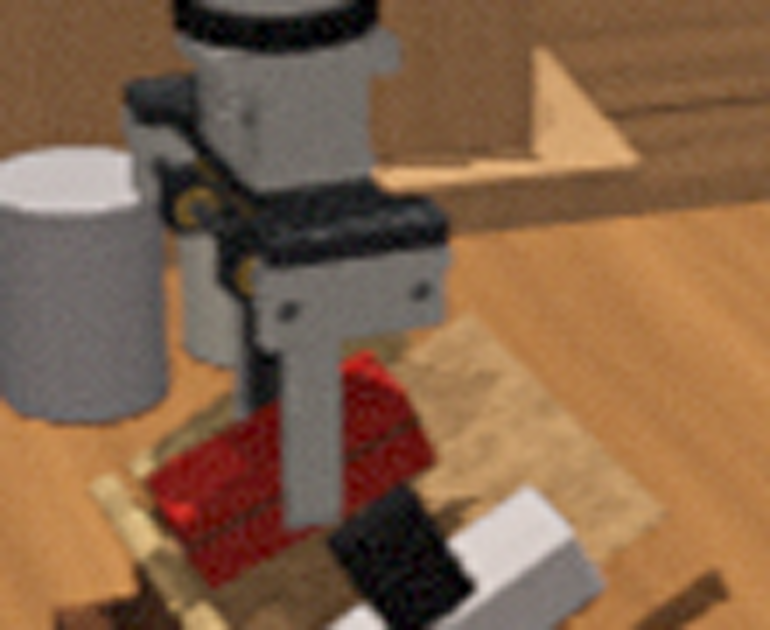

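{"method": "drive_tool", "body": {"increments": [[[0, 0, 0.002], 0], [[0, 0, 0.004], 0], [[0, 0, 0.006], 0], [[0, 0, 0.0075], 0], [[0, 0, 0.009], 0]]}}

```text
t: 9.65
tool_pos: [561.2, 283.3, 105.1]
ee_rot: [0.001, -0.035, 0.999, 0.0]
force: [-3.9, -0.1, 9.2]
opening: 0.49
```

Run:
```python
from h import *
need([560,282.8,102],0.069); print(telemetry.get_obs()['force'])
s=vision.capture('side'); crop(s['img'],265,110,110,90,7,'pics/s10.png')
c=vision.capture('wrist'); cv2.imwrite('pics/w10.png',c['img'])
```

```text
pos [561.207 283.296 105.065] psi 0.07006970380296007 t 9.65 shift [ 0.001 -0.     0.003] twist 0.0011 open 0.4903418848060282
[-3.935 -0.053  9.173]
```

View pics/s10.png

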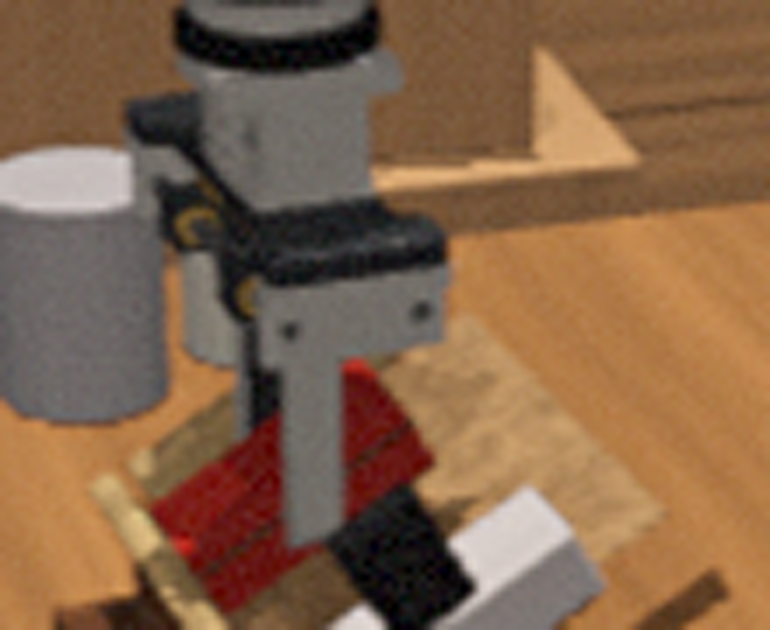

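View pics/w10.png

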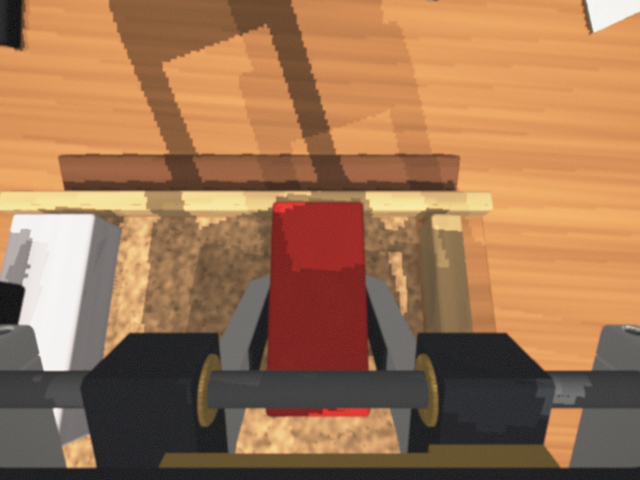

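```bash
cat > ov.py <<'E'
from h import *
import sys
def overlay(c,o,x,y,img,z=0):
    Rm,t=bedT([530,240.7,54.6,0.069])
    m=np.array([[x+a*50,y+b*23,z+d] for a,b in((1,1),(1,-1),(-1,-1),(-1,1)) for d in(0,34)],float)
    p=proj(c,m@Rm.T+t,o)
    for i in range(8):
        for j in range(i):
            d=np.abs(m[i]-m[j])>1
            if d.sum()==1: cv2.line(img,tuple(int(v*16) for v in p[i]),tuple(int(v*16) for v in p[j]),(0,255,0),1,cv2.LINE_AA,4)
if __name__=='__main__':
    x,y,n=float(sys.argv[1]),float(sys.argv[2]),sys.argv[3]
    o=telemetry.get_obs(); s=vision.capture('side'); w=vision.capture('wrist')
    a=cv2.resize(s['img'],None,fx=5,fy=5,interpolation=cv2.INTER_CUBIC); s2=dict(s); 
    for k in('fx','fy','cx','cy'): s2[k]=s[k]*5
    overlay(s2,o,x,y,a); cv2.imwrite(f'pics/{n}_s.png',a[550:1100,1300:1950])
    a=cv2.resize(w['img'],None,fx=2,fy=2,interpolation=cv2.INTER_CUBIC); s2=dict(w)
    for k in('fx','fy','cx','cy'): s2[k]=w[k]*2
    overlay(s2,o,x,y,a); cv2.imwrite(f'pics/{n}_w.png',a[300:860,250:1000])
E
python3 ov.py 53 40 ov1
```

```text
(no output)
```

View pics/ov1_s.png

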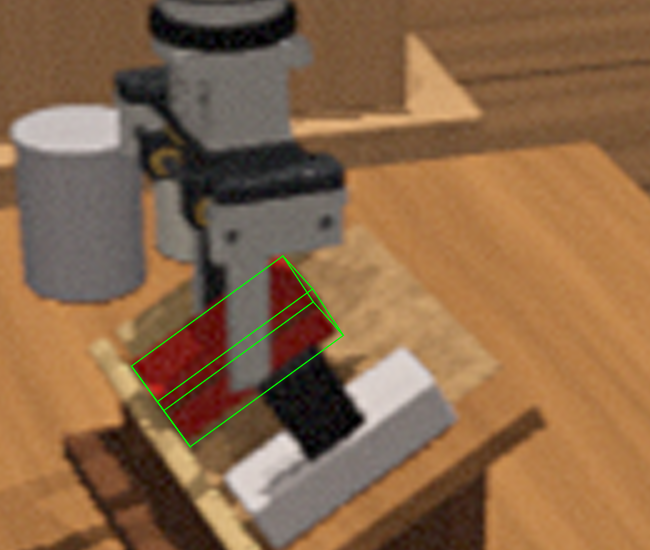

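View pics/ov1_w.png

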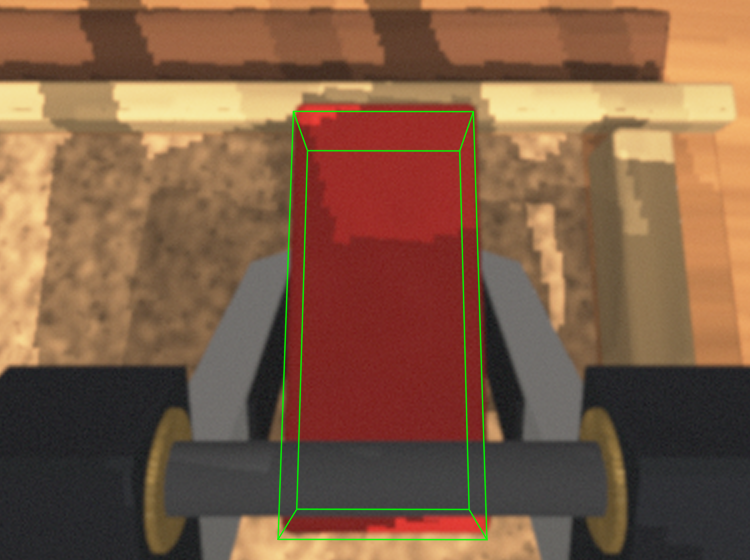

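{"method": "drive_tool", "body": {"increments": [[[0, 0, 0.001], 0], [[0, 0, 0.001], 0], [[0, 0, 0.001], 0], [[0, 0, 0.001], 0], [[0, 0, 0.001], 0]], "grip_force": 3}}

```text
t: 10.35
tool_pos: [561.6, 283.4, 103.1]
ee_rot: [0.001, -0.035, 0.999, 0.0]
force: [1.9, -0.0, 5.2]
opening: 0.488
```

```bash
python3 ov.py 52 40 ov2; python3 -c "
from h import *
need([560,283,102],0.069); print(telemetry.get_obs()['force'])"
```

```text
pos [561.6   283.363 103.135] psi 0.07001983638118148 t 10.45 shift [ 0.002 -0.     0.001] twist 0.001 open 0.4878162491923089
[ 1.059 -0.335  6.348]
```

View pics/ov2_s.png

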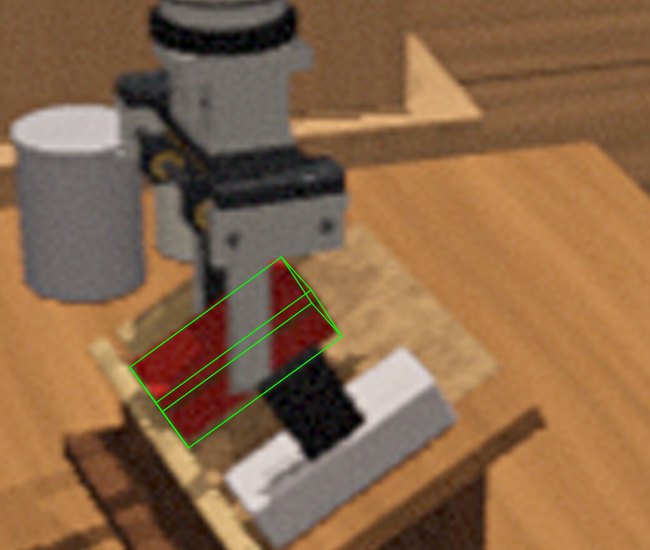

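The block is down flat against the bed, so I let go gently.

{"method": "drive_tool", "body": {"increments": [[[0, 0, 0], 0], [[0, 0, 0], 0], [[0, 0, 0], 0], [[0, 0, 0], 0], [[0, 0, 0], 0]], "hand": 0.62}}

```text
t: 10.95
tool_pos: [560.2, 283.3, 101.9]
ee_rot: [-0.001, -0.035, 0.999, -0.0]
force: [-1.4, -0.1, 1.4]
opening: 0.621
```

```bash
python3 ov.py 51 39.5 ov3; python3 -c "
from h import *
need([560,283,102],0.069); print(telemetry.get_obs()['force'])"
```

```text
pos [560.257 283.321 101.921] psi 0.07025959963122475 t 11.05 shift [ 0. -0. -0.] twist 0.0013 open 0.6194188032864303
[-1.269  0.264  0.675]
```

View pics/ov3_s.png

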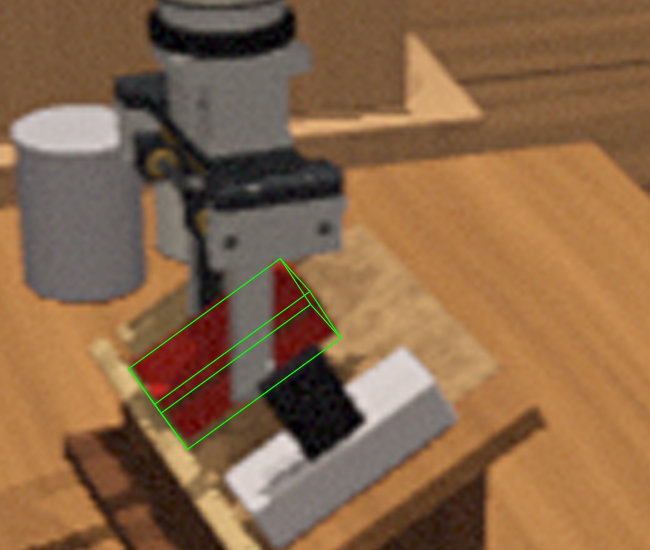

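View pics/ov3_w.png

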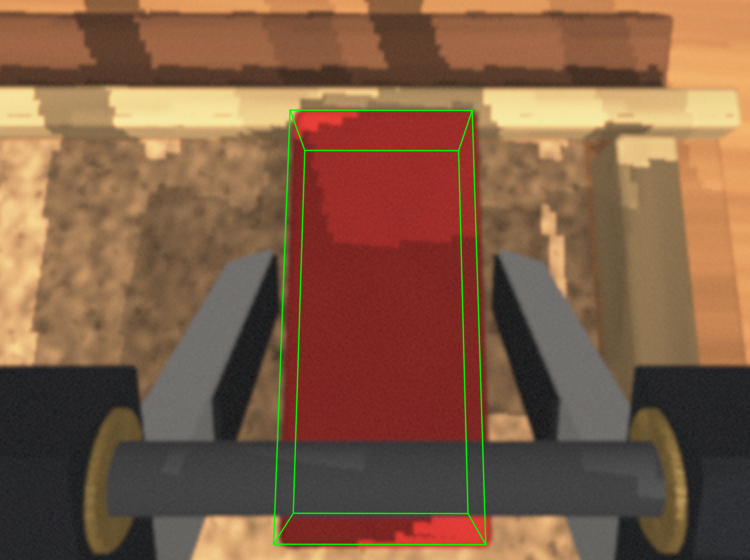

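{"method": "drive_tool", "body": {"increments": [[[0, 0, -0.01], 0], [[0, 0, -0.03], 0], [[0, 0, -0.06], 0], [[0, 0, -0.09], 0], [[0, 0, -0.12], 0]]}}

```text
t: 11.55
tool_pos: [561.2, 283.3, 224.3]
ee_rot: [0.001, -0.035, 0.999, 0.0]
force: [-0.2, 0.6, -0.6]
opening: 0.62
```

```bash
python3 ov.py 50 40 ov4
python3 - <<'E'
from h import *
Rm,t=bedT([530,240.7,54.6,0.069])
j=15.8
for b in ((62,-123+j,60),(62,-123+144,60)): print(Rm@np.array(b)+t)
p=Rm@np.array((62,-123+j,60))+t
need([p[0],p[1],220],0.069)
E
```

```text
[561.028 135.389 137.562]
[552.189 263.284 137.562]
pos [563.362 284.171 229.367] psi 0.0700197317355673 t 11.65 shift [ 0.013 -0.148  0.009] twist 0.001 open 0.6180140557550666
```

View pics/ov4_s.png

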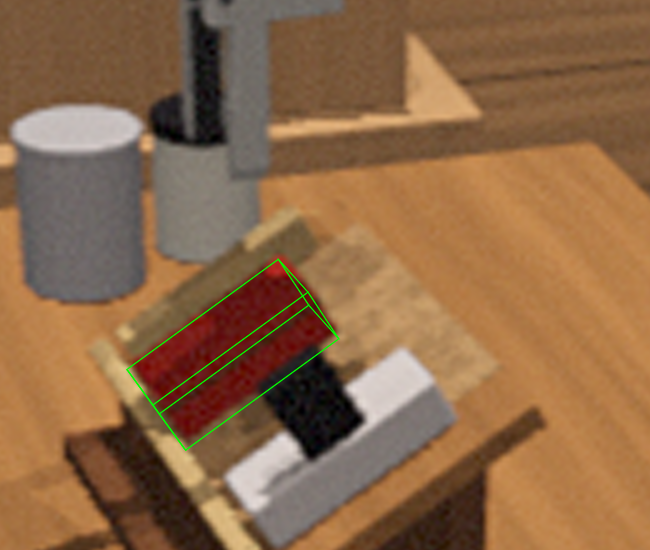

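View pics/ov4_w.png

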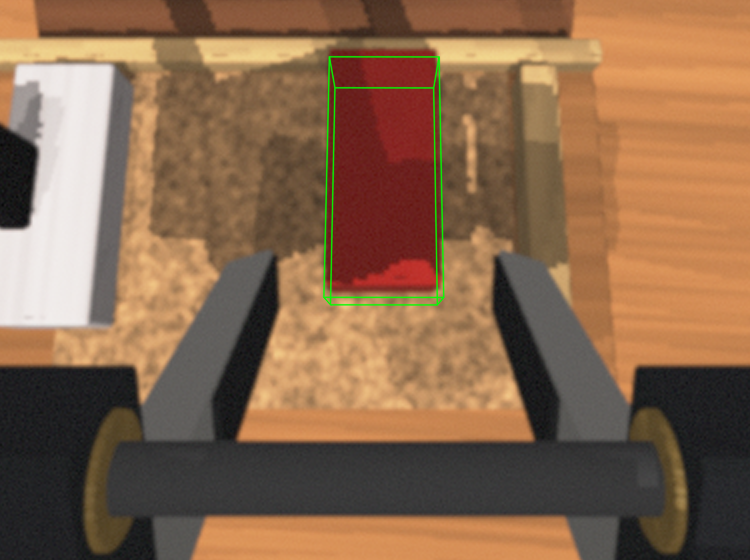

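{"method": "drive_tool", "body": {"increments": [[[0.003, -0.035, 0], 0.001], [[0.006, -0.07, 0], 0.001], [[0.009, -0.105, 0], 0.001], [[0.012, -0.14, 0], 0.001], [[0.013, -0.148, 0], 0.001]]}}

```text
t: 12.15
tool_pos: [558.1, 131.6, 221.6]
ee_rot: [-0.0, -0.033, 0.999, -0.001]
force: [0.1, -0.1, 0.5]
opening: 0.618
```

Run:
```python
from h import *
for i in range(3): vision.capture('top')
need([561,135.4,137.5],0.069)
o=telemetry.get_obs();c=vision.capture('wrist')
Rm,t=bedT([530,240.7,54.6,0.069])
for j in (14,18):
  for dx in(-18,18):
    for dy in(-7,7):
        u=proj(c,Rm@np.array((62+dx,-123+j+dy,78.))+t,o)[0]; cv2.circle(c['img'],tuple(int(v) for v in u),2,(0,255,0) if j==14 else (255,0,255),-1)
cv2.imwrite('pics/w11.png',c['img'])
```

```text
pos [558.15  134.994 221.896] psi 0.06841779756056021 t 12.3 shift [-0.003  0.     0.084] twist -0.0006 open 0.6201232274132894
```

View pics/w11.png

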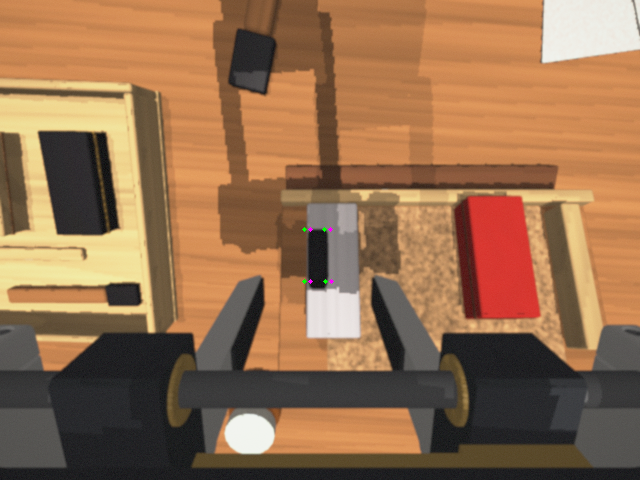

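{"method": "drive_tool", "body": {"increments": [[[-0.003, 0, 0.025], 0], [[-0.003, 0, 0.05], 0], [[-0.003, 0, 0.07], 0], [[-0.003, 0, 0.084], 0], [[-0.003, 0, 0.084], 0]]}}

```text
t: 12.85
tool_pos: [559.7, 136.1, 135.6]
ee_rot: [-0.003, -0.035, 0.999, -0.0]
force: [0.7, -0.4, 0.1]
opening: 0.62
```

{"method": "drive_tool", "body": {"increments": [[[0, 0, 0], 0], [[0, 0, 0], 0], [[0, 0, 0], 0], [[0, 0, 0], 0], [[0, 0, 0], 0]], "hand": 0.05, "grip_force": 20}}

```text
t: 13.35
tool_pos: [561.5, 135.0, 139.1]
ee_rot: [0.001, -0.035, 0.999, 0.0]
force: [0.9, 0.6, -0.0]
opening: 0.23
```

Run:
```python
from h import *
need([552.2,263.3,137.5],0.069); print(telemetry.get_obs()['force'])
s=vision.capture('side'); crop(s['img'],255,100,140,120,5,'pics/s12.png')
```

```text
pos [561.52  135.024 139.134] psi 0.06902128830274257 t 13.35 shift [0.001 0.129 0.002] twist 0.0 open 0.23038382060192006
[ 0.907  0.574 -0.007]
```

View pics/s12.png

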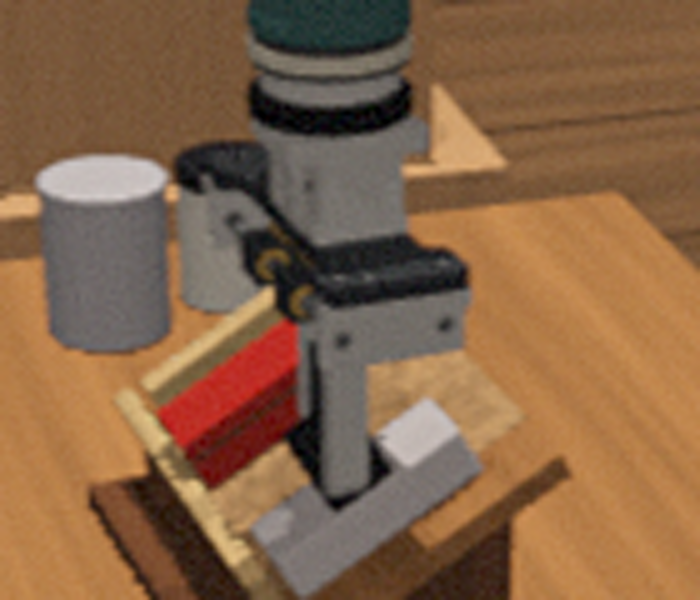

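{"method": "drive_tool", "body": {"increments": [[[0, 0, 0], 0], [[0, 0, 0], 0], [[0, 0, 0], 0], [[0, 0.005, 0], 0], [[0, 0.012, 0], 0]]}}

```text
t: 13.9
tool_pos: [560.5, 146.7, 138.8]
ee_rot: [0.0, -0.034, 0.999, -0.0]
force: [-0.5, -2.6, 2.6]
opening: 0.144
```

{"method": "drive_tool", "body": {"increments": [[[0, 0.012, 0], 0], [[0, 0.024, 0], 0], [[0, 0.036, 0], 0], [[0, 0.048, 0], 0], [[0, 0.055, 0], 0]]}}

```text
t: 14.4
tool_pos: [556.6, 203.4, 138.8]
ee_rot: [0.0, -0.035, 0.999, 0.0]
force: [0.6, -1.5, 2.8]
opening: 0.15
```

Run:
```python
from h import *
need([552.2,263.3,137.5],0.069); print(telemetry.get_obs()['force'])
s=vision.capture('side'); crop(s['img'],255,100,140,120,5,'pics/s13.png')
```

```text
pos [556.583 203.444 138.769] psi 0.07040996851930004 t 14.4 shift [0.    0.06  0.001] twist 0.0014 open 0.1498912937401072
[ 0.65  -1.547  2.833]
```

View pics/s13.png

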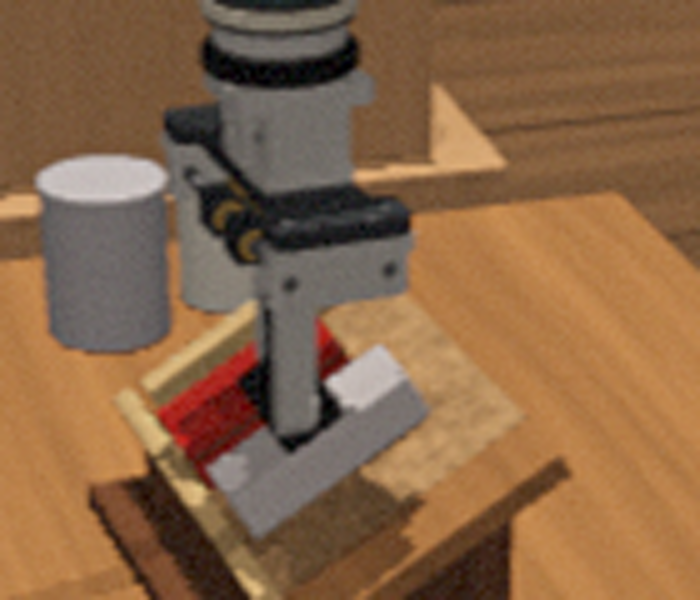

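{"method": "drive_tool", "body": {"increments": [[[0, 0.008, 0], -0.001], [[0, 0.016, 0], -0.001], [[0, 0.024, 0], -0.001], [[0, 0.032, 0], -0.001], [[0, 0.038, 0], -0.001]]}}

```text
t: 14.95
tool_pos: [554.1, 240.3, 138.8]
ee_rot: [0.0, -0.035, 0.999, -0.0]
force: [-0.3, -3.1, 4.8]
opening: 0.148
```

{"method": "drive_tool", "body": {"increments": [[[0, 0.003, 0], 0], [[0, 0.006, 0], 0], [[0, 0.009, 0], 0], [[0, 0.012, 0], 0], [[0, 0.014, 0], 0]]}}

```text
t: 15.45
tool_pos: [553.1, 253.8, 138.8]
ee_rot: [0.0, -0.035, 0.999, -0.0]
force: [0.0, -3.0, 4.9]
opening: 0.148
```

Run:
```python
from h import *
need([552.2,263.3,137.5],0.069); print(telemetry.get_obs()['force'])
o=telemetry.get_obs();c=vision.capture('wrist');cv2.imwrite('pics/w14.png',c['img'])
```

```text
pos [553.116 253.818 138.8  ] psi 0.06993383469574965 t 15.45 shift [0.    0.009 0.001] twist 0.0009 open 0.14783403712384935
[ 0.006 -2.988  4.863]
```

View pics/w14.png

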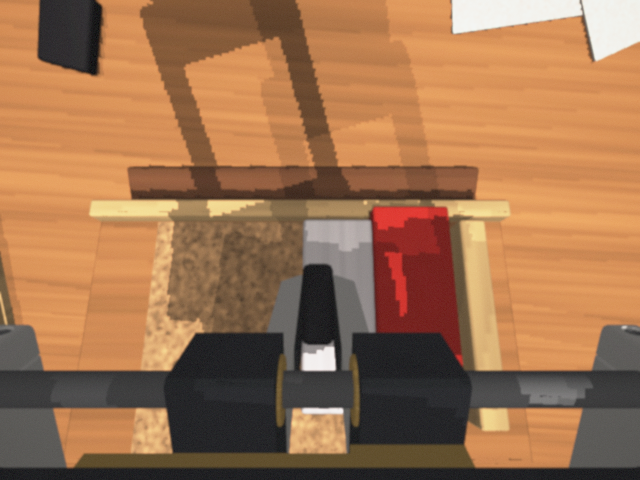

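{"method": "drive_tool", "body": {"increments": [[[0, 0.0015, 0], 0], [[0, 0.003, 0], 0], [[0, 0.0045, 0], 0], [[0, 0.006, 0], 0], [[0, 0.007, 0], 0]]}}

```text
t: 16.0
tool_pos: [552.6, 260.7, 138.8]
ee_rot: [0.0, -0.035, 0.999, -0.0]
force: [-0.3, -3.3, 5.5]
opening: 0.143
```

{"method": "drive_tool", "body": {"increments": [[[0, 0.0005, 0], 0], [[0, 0.001, 0], 0], [[0, 0.0015, 0], 0], [[0, 0.002, 0], 0], [[0, 0.002, 0], 0]]}}

```text
t: 16.5
tool_pos: [552.5, 262.7, 138.8]
ee_rot: [0.0, -0.035, 0.999, -0.0]
force: [-0.1, -3.6, 5.3]
opening: 0.146
```

{"method": "drive_tool", "body": {"increments": [[[0, 0.0005, 0], 0], [[0, 0.001, 0], 0], [[0, 0.001, 0], 0], [[0, 0.001, 0], 0], [[0, 0.001, 0], 0]]}}

```text
t: 17.0
tool_pos: [552.5, 262.9, 138.8]
ee_rot: [0.0, -0.035, 0.999, -0.001]
force: [-0.6, -4.4, 5.8]
opening: 0.145
```

Run:
```python
from h import *
need([552.2,263.3,137.5],0.069); print(telemetry.get_obs()['force'])
o=telemetry.get_obs();c=vision.capture('wrist');crop(c['img'],280,190,250,190,3,'pics/w15.png')
```

```text
pos [552.472 262.932 138.812] psi 0.06932314022425645 t 17.0 shift [0.    0.    0.001] twist 0.0003 open 0.14492800844676054
[-0.585 -4.405  5.839]
```

View pics/w15.png

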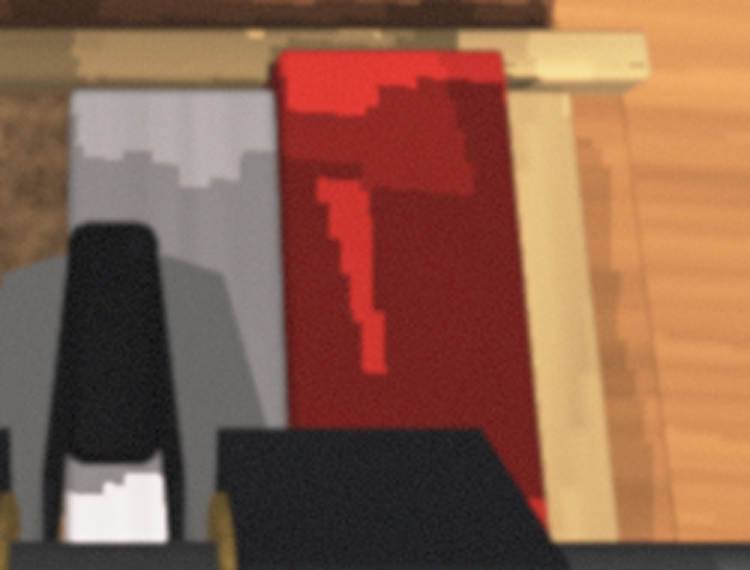

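{"method": "drive_tool", "body": {"increments": [[[0, 0.001, 0], 0], [[0, 0.002, 0], 0], [[0, 0.003, 0], 0], [[0, 0.003, 0], 0], [[0, 0.003, 0], 0]]}}

```text
t: 17.55
tool_pos: [552.5, 263.0, 138.8]
ee_rot: [-0.0, -0.034, 0.999, -0.004]
force: [-0.8, -13.6, 6.5]
opening: 0.149
```

Run:
```python
from h import *
need([552.2,263.3,137.5],0.069); print(telemetry.get_obs()['force'])
```

```text
pos [552.456 262.979 138.761] psi 0.06762778497228372 t 17.55 shift [0.    0.    0.001] twist -0.0014 open 0.14948240956657902
[ -0.794 -13.569   6.473]
```

Solid stop at 13.6 N, with the travel worked out at about 144 mm. I take the load off, then let go.

{"method": "drive_tool", "body": {"increments": [[[0, -0.001, 0], 0], [[0, -0.002, 0], 0], [[0, -0.003, 0], 0], [[0, -0.003, 0], 0], [[0, -0.003, 0], 0]]}}

```text
t: 18.05
tool_pos: [552.5, 262.9, 138.8]
ee_rot: [0.0, -0.035, 0.999, -0.001]
force: [-1.1, -5.8, 6.0]
opening: 0.154
```

{"method": "drive_tool", "body": {"increments": [[[0, 0, 0], 0], [[0, 0, 0], 0], [[0, 0, 0], 0], [[0, 0, 0], 0], [[0, 0, 0], 0]], "hand": 0.5}}

```text
t: 18.55
tool_pos: [552.0, 264.0, 138.1]
ee_rot: [-0.0, -0.035, 0.999, 0.0]
force: [-0.7, -0.2, 0.2]
opening: 0.49
```

{"method": "drive_tool", "body": {"increments": [[[0, 0, -0.01], 0], [[0, 0, -0.04], 0], [[0, 0, -0.08], 0], [[0, 0, -0.12], 0], [[0, 0, -0.15], 0]]}}

```text
t: 19.05
tool_pos: [552.6, 263.9, 292.8]
ee_rot: [0.002, -0.035, 0.999, 0.001]
force: [0.6, -0.3, -0.0]
opening: 0.498
```

{"method": "drive_tool", "body": {"increments": [[[0.02, 0, 0], 0], [[0.02, 0, 0], 0], [[0.02, 0, 0], 0], [[0.02, 0, 0], 0], [[0.02, 0, 0], 0]]}}

```text
t: 19.55
tool_pos: [532.5, 262.2, 287.3]
ee_rot: [-0.001, -0.035, 0.999, -0.0]
force: [-0.1, 0.4, 0.1]
opening: 0.499
```

```bash
python3 - <<'E'
from h import *
for i in range(3): vision.capture('top')
E
python3 ov.py 50 77 ov5
python3 - <<'E'
from h import *
o=telemetry.get_obs(); print(o['t'],o['qd'],o['force'])
t=vision.capture('top'); crop(t['img'],140,120,320,180,2.4,'pics/t_end.png')
E
```

```text
19.8 [ 0.001 -0.006 -0.     0.001  0.     0.001] [-0.685  0.382  1.183]
```

View pics/ov5_s.png

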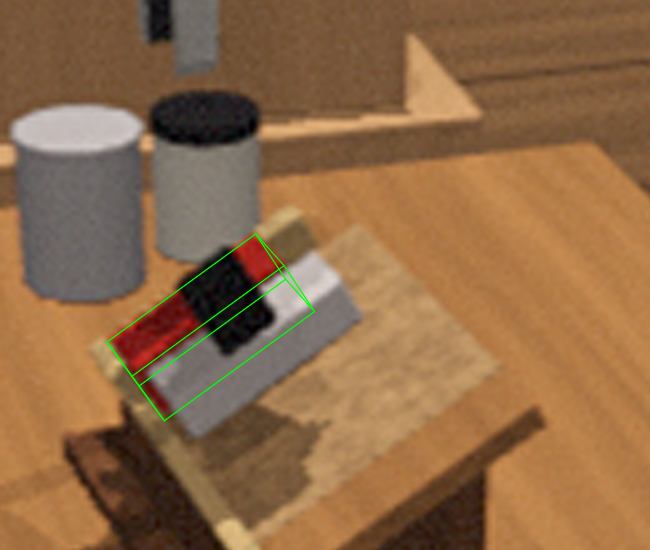

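View pics/ov5_w.png

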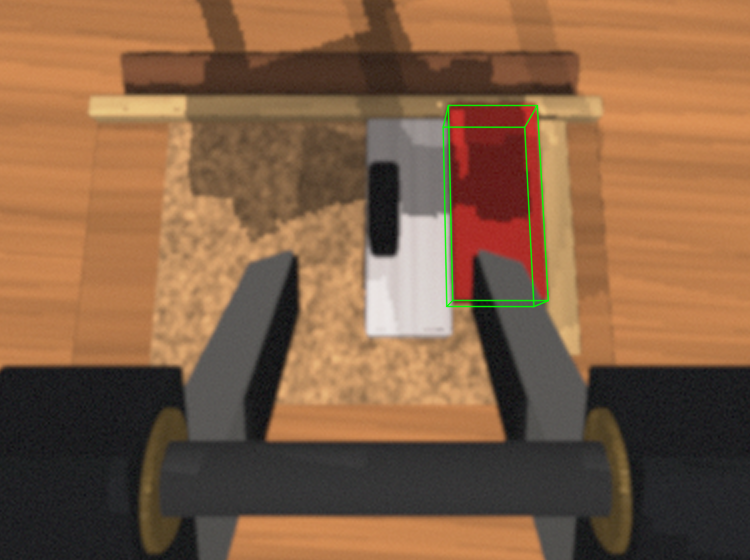

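View pics/t_end.png

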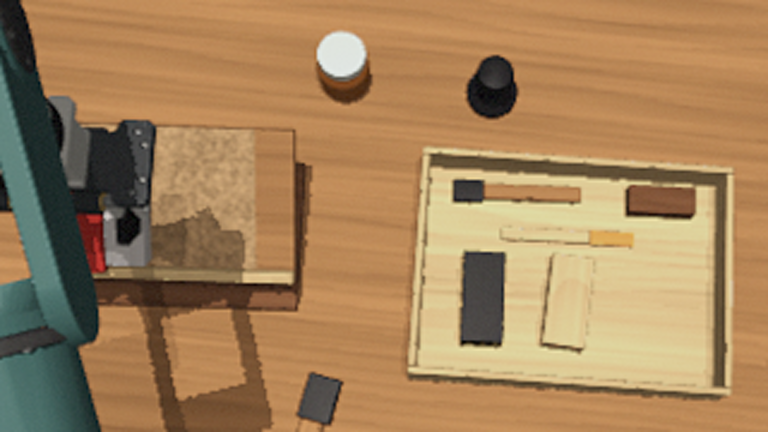

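```bash
python3 -c "
from bench import job
print(job.finish_job())"
```

```text
the job is handed in; nothing more can be done
None
```

I laid the red block flat on the sloped rest, underside down and against the lip, then slid the jaw in until the block was held against the cheek. The job is handed in. No verdict was reported, so the result rests on my own checks below.

**How it went:** I lifted the 100 mm red block out of the crate and lowered it until its upper end touched the bed. A light grip then let it pivot down flat before I let go. I gripped the jaw by its fin and slid it until it came to a firm stop at 13.6 N, then eased off, opened the fingers and backed the arm away.

**Last checks:**
- **Block:** it matches the expected position (50 mm up the slope, 77 mm across) to within about 2 mm in the wrist view.
- **Jaw:** the travel works out at about 144 mm, from a start of about 16 mm found in the images rather than fully open.
- **Other things:** the other five pieces are in the crate. The jar and the dabber look unmoved in the last top picture, though I did not measure them. The arm is clear of everything.

**One disagreement:** while the block was being lowered, the side view suggested its lower end might sit a few millimetres high. The wrist view did not show this, so I put it down to the camera calibration and did not measure it further. In the final side view the jaw hid that end of the block.

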